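# Open a tight two-part puppet mould

## Task

Open the casting mould: take the red-handled seam tool from its wooden block, run its tip slowly (about 2 cm a second) along the bottom of the blue joint channel beside the mould's grey-green cap, from the end nearer the robot to the far end, and stand the tool back in its hole in the block. The cap is a tight fit, so take it by its lug and rock it side to side, well over to the left and then well over to the right (about 5 degrees each way) and on again while it walks up out of its pocket; then finish still holding it, level and still, about 2 cm above the mould it came from. Leave everything else on the bench where it stands.

Things in the scene. Friction and masses are not known exactly. Their poses are not given: they have to be found in the camera images.
- mould: Lower half of a resin mould: beige block 150 x 120 mm in a brown plywood case 168 x 138 mm (6 mm lower than the block), on a grey board 200 x 170 x 10 mm screwed to the bench: it does not move. Origin at the centre of the board's underside, on the bench; x along the long side (away from the robot within 0.35 rad), y to the left, z up. The block's flat top face is at z = 56 mm.
- pocket (a point): Centre of the pocket's floor, x = y = 0, z = 36 mm in the mould's frame. The pocket is 83 (x) x 53 (y) mm, 20 mm deep; the cap sits in it. Springy cords along its long walls, 10.5 mm above the floor, grip the cap's sides with about 33 N each: pulled straight it takes about 40 N plus its weight; tilted about one cord, its other side slides up with under 25 N at the lug.
- channel (a point): Middle of the joint channel's blue floor: x = 0, y = 29.5, z = 50 mm in the mould's frame. The channel is an open groove along the cap's left (+y) side: x from -41 to 41 mm, y from 25 mm (the cap's wall) to 34 mm, so 9 mm wide, and 6 mm deep below the top face.
- seam_near (a point): Near end of the seam run: on the channel's floor, midway across it, at x = -32, y = 29.5, z = 50 mm in the mould's frame. Start the pass here (within 5 mm), the tip down in the channel; axes as the mould's.
- seam_far (a point): Far end of the seam run: as seam_near, at x = +32 mm in the mould's frame. End the pass here (within 5 mm).
- cap: The part to free, the mould's upper half: grey-green resin cap 80 (x) x 50 (y) x 44 mm tall, hollow below, with a lifting lug 46 (x) x 24 (y) x 34 mm tall on top; about 0.3 kg, loose. Origin at the centre of its underside; axes as the mould's. It starts seated on the pocket's floor, 20 mm deep in the mould, where it can tilt about 7 degrees to either side before the walls stop it.
- cap_lug (a point): Grip point of the cap, inside the lug: on the cap's vertical axis 66 mm above its underside (22 mm above its shoulder, 12 mm below the lug's top). Pinch the lug across its 24 mm (y) from above; rocking is a tilt about the cap's x axis.
- block: Fixed block of pale wood for tools, 56 (x) x 130 (y) x 46 mm tall, with two round holes 13 mm wide and 40 mm deep. Origin at the centre of its underside, on the bench.
- hole_a (a point): Mouth of one hole of the block, at its top face (x = 0, y = -36 mm, z = 46 mm in the block's frame).
- hole_b (a point): Mouth of the other hole (x = 0, y = +36 mm, z = 46 mm in the block's frame).
- seam_tool: Loose tool, 60 g, upright in one of the block's two holes (which one varies): steel shank 4.4 mm thick with a round tip, brass collar 22 mm wide from 36 to 42 mm above the tip, then a round red handle 12 mm thick up to 140 mm. Origin at the tip, z up along the handle. Its collar rests on the block's top, so its tip is 10 mm above the bench.
- tool_tip (a point): The end of the seam tool's tip (the tool's origin).
- tool_grip (a point): Point on the seam tool's axis 108 mm above the tip: hold it here, with the handle upright, so that the fingers pass over the cap's lug.
- loop_tool: Bystander, loose, in the block's other hole, 72 mm from the seam tool: same shape with a pale wooden handle and a wire loop on top, 161 mm from tip to loop. Origin at its tip.
- spool_a: Bystander, loose: spool of armature wire, silver with black flanges, 52 mm diameter, 52 mm tall, standing upright; origin at the centre of its underside.
- spool_b: Bystander, loose: spool of armature wire, silver with black flanges, 52 mm diameter, 52 mm tall, standing upright; origin at the centre of its underside.
- spool_c: Bystander, loose: spool of armature wire, silver with black flanges, 52 mm diameter, 52 mm tall, standing upright; origin at the centre of its underside.
- stool: Bystander, loose: dark wooden miniature stool, 42 x 90 mm, 52 mm tall. Origin at the centre of its underside.
- glue: Bystander, loose: white glue bottle with a red cap, 44 mm wide, 95 mm tall. Origin at the centre of its underside.
- phone: Bystander, loose: white phone 72 x 150 x 9 mm lying on a cork pad. Origin at the centre of its underside.
There are look-alikes about, which are no part of the job. Of the things that look like the cap, the larger one is meant.

How it is judged:
On the way, in this order (a step that is already met when the one before it is completed fails the run):
1. the seam tool's tip is in the channel at its near end (x of tool_tip in the frame of mould between -0.041 and -0.024 m and y of tool_tip in the frame of mould between 0.024 and 0.035 m and z of tool_tip in the frame of mould below 0.0545 m), for 0.1 s.
2. the tip runs slowly along the channel: first third (x of tool_tip in the frame of mould between -0.022 and -0.008 m and y of tool_tip in the frame of mould between 0.024 and 0.035 m and z of tool_tip in the frame of mould below 0.0545 m), for 0.2 s.
3. the tip runs slowly along the channel: middle (x of tool_tip in the frame of mould between -0.006 and 0.006 m and y of tool_tip in the frame of mould between 0.024 and 0.035 m and z of tool_tip in the frame of mould below 0.0545 m), for 0.2 s.
4. the tip runs slowly along the channel: last third (x of tool_tip in the frame of mould between 0.008 and 0.022 m and y of tool_tip in the frame of mould between 0.024 and 0.035 m and z of tool_tip in the frame of mould below 0.0545 m), for 0.2 s.
5. the tip reaches the channel's far end (x of tool_tip in the frame of mould between 0.024 and 0.041 m and y of tool_tip in the frame of mould between 0.024 and 0.035 m and z of tool_tip in the frame of mould below 0.0545 m), for 0.1 s.
6. the seam tool stands in the block again, let go (z of tool_tip in the frame of block below 0.015 m and angle between seam_tool's own z axis and vertical below 0.12 rad and contact force between the fingers and seam_tool below 0.2 N), for 0.2 s.
7. the cap, still in its pocket, is rocked to the left (angle between cap's own z axis and vertical above 0.05 rad and y of cap_lug in the frame of mould above 0.0015 m and z of cap in the frame of mould below 0.054 m), for 0.05 s.
8. the cap, still in its pocket, is rocked to the right (angle between cap's own z axis and vertical above 0.05 rad and y of cap_lug in the frame of mould below -0.0015 m and z of cap in the frame of mould below 0.054 m), for 0.05 s.
At the end, for the whole second after the job is handed in: The fingers hold the cap (over 2 N), still, level within 0.1 rad, within 30 mm of over its pocket, its underside 5 to 45 mm above the mould's top face, not touching the mould; the seam tool stands let go in the block, within 0.12 rad of upright, collar within 5 mm of the block's top (all of step 6 and z of cap in the frame of mould between 0.061 and 0.101 m and horizontal distance between cap and mould below 0.03 m and angle between cap's own z axis and vertical below 0.1 rad and linear speed of cap below 0.02 m/s and contact force between the fingers and cap above 2 N and contact force between cap and mould below 0.2 N); the arm keeps its last pose, push and grip.
It fails at once if a bystander (spool, stool, glue bottle, phone or loop tool) is pushed over 20 mm from its place (distance of any of spool_a, spool_b, spool_c, stool, glue, phone, loop_tool from where it was at the start of the episode above 0.02 m).
It also fails if it takes over 72 s, if anything falls off the work surface, if the arm or the gripper's body presses on something with over 40 N, if the wrist force passes 120 N, or if a joint passes its speed limit or range.

## Robot

A 6-joint arm with a two-finger parallel gripper is mounted at the origin on the work surface. World frame = base frame: x ahead of the robot, y to its left, z up, the work surface at z = 0. Lengths are in m, angles in rad, forces in N, time in s.
With the tool pointing down it reaches from about 0.375 to 0.9 m from the base axis. Payload 3.1 kg.
Tool frame: the origin (TCP) lies at the centre of the arm's flange, where the gripper is bolted on; the fingertips stand 182 mm ahead of it and the grasp point (between the pads) lies 164 mm ahead of it; z points along the fingers, y is the line along which they close (so a half turn about z gives the same grasp; the last joint's range is limited). The gripper opens to 87 mm and grips with 3 to 60 N. Pads are 19 mm wide; open, the fingers measure 117 mm over their backs; the gripper's body (75 mm by 190 mm) begins 51 mm behind the grasp point.
Start: joints at [0.941, 0.527, 1.433, -0, 1.181, -0.178], TCP at [0.273, 0.562, 0.405] pointing down, gripper open.
Joint ranges: [-3.08, 3.08], [-0.75, 2.2], [0.22, 2.44], [-1.43, 4.57], [0, 2.65], [-2.85, 2.85]. Speed limits (rad/s): [2.79, 2.79, 3.14, 3.14, 3.14, 3.14].

## Interface

Orientations are given as a unit quaternion [x, y, z, w].
In Python, from rig import * gives the robot as it stands.
- The arm moves only by the tool move_arm, never from a script. Its argument "commands" is a list that holds one entry, the list of rows, each a list of 6 numbers: the shift along the tool's x, y, z in units of 40 mm (1.0 is 40 mm), then the turn, a rotation vector about the tool's x, y, z in rad. A call has 1 to 12 rows; each row is the pose to reach, as a shift and turn from the pose commanded when the call began, along the tool's axes at that moment; what a row does not reach only later rows make up. A row lasts 1/8 s, in which the tool goes at most 62.5 mm and 10.7 degrees, less where a joint would pass 70% of its speed; a pose out of reach is approached as far as the arm can. A call with a gripper value outside its range is refused whole. "claw" is the closure, from -1 (fully open) to 1 (shut), so that 0 is half open, set as the call begins (left out, the last holds). The fingers move at their own pace and stop on an object; "squeeze" is the grip in N (left out, the last holds). Time passes only in rows, so rows that repeat a pose let the fingers close. It gives the time, the measured TCP pose, the force, the opening and the grip force at its end, in the units of the state.
- get_obs(): the state, without advancing time (a new reading comes with each control period).
- camera(name): name is "side" or "top" or "wrist"; returns a dict with "pixels" (480x640x3 uint8, blue, green, red), "range_z" (480x640 float32, m along the optical axis (not along the pixel's ray), 0 where there is no reading), "camera_matrix" (3x3 intrinsics, pixels), "D" ([k1, k2, p1, p2, k3] as OpenCV has them; the pictures are not rectified), "extrinsics" (4x4, takes a point from world to camera coordinates). Camera axes: x right, y up, looking along -z (the intrinsics and any distortion apply to the point x, -y, -z); pixel columns grow to the right and rows downward; lengths in m; the calibration is good to about 2 mm. A picture is of the moment at which its call begins.
- hand_in(): hands the job in; it is judged then, once.
The state is a dict: "time": time; "q": joint angles; "joint_velocities": joint speeds; "joint_torque": joint torques, N m; "position": TCP position; "tool_rot": TCP orientation; "ft_force": force on the tool from outside, world axes, zero at the start; "moment": the same for the moment, N m; "grip_width": finger opening in m; "grip_force": force on a finger pad.
Only numpy, scipy, OpenCV 4.12 (cv2) and the standard library are available. Lean on these libraries where they do the work, as an engineer would, in place of code of your own. Each camera call takes 0.05 s, during which the arm holds its last target. There are 200 camera calls.

## Working session

There is one attempt and no reset: what is moved stays moved. The work goes in short steps, Python scripts to look and compute and a tool call to move; the robot and the scene stay as the last step left them, time stands still between calls to the robot, and variables do not carry over. Pictures are saved under pics/ and viewed, at most 10 in all, crops included, and the job is handed in when it is done.

Besides the shell and the picture viewer there is one more tool, called as name(argument=value, ...) on one line, values as JSON. move_arm: Moves the arm, as the interface text tells. Its arguments: {"type":"object","properties":{"commands":{"type":"array","items":{"type":"array","items":{"type":"array","items":{"type":"number"}}}},"claw":{"type":"number"},"squeeze":{"type":"number"}},"required":["commands"]}

```bash
mkdir -p pics; ls
cat > h.py <<'E'
from rig import *
import numpy as np, cv2
from scipy.spatial.transform import Rotation as R
def grab(n):
    c=camera(n); np.savez('/tmp/%s.npz'%n,**{k:np.asarray(v) for k,v in c.items()}); return c
def load(n): return dict(np.load('/tmp/%s.npz'%n))
def rays(c,uv):
    uv=np.asarray(uv,float).reshape(-1,1,2)
    n=cv2.undistortPoints(uv,c['camera_matrix'],c['D'])[:,0]
    d=np.c_[n[:,0],-n[:,1],-np.ones(len(n))]
    E=c['extrinsics']; Rm=E[:3,:3]; return -Rm.T@E[:3,3], d@Rm
def onplane(c,uv,z):
    o,d=rays(c,uv); return o+d*((z-o[2])/d[:,2])[:,None]
def bydepth(c,uv):
    uv=np.asarray(uv,float).reshape(-1,2); o,d=rays(c,uv)
    i=uv.round().astype(int); return o+d*c['range_z'][i[:,1],i[:,0]][:,None]
def tool(p):  # world point -> shift in tool units from the current pose
    s=get_obs(); return R.from_quat(s['tool_rot']).inv().apply(np.asarray(p)-s['position'])/0.04
E
python3 - <<'E'
from h import *
for n in('top','side'):
    c=grab(n); cv2.imwrite('pics/%s0.png'%n,c['pixels']); o,_=rays(c,[[320,240]]);print(n,o,c['D'])
s=get_obs();print(s)
E
```

```text
pics
top [ 0.34442837 -0.00735124  1.27769265] [-0.10476918  0.          0.          0.          0.        ]
side [0.25648527 0.75417334 0.87744886] [-0.15451698  0.          0.          0.          0.        ]
{'time': 0.1, 'q': array([ 9.40488122e-01,  5.28346553e-01,  1.43372741e+00, -6.67411511e-06,
        1.18140837e+00, -1.78518564e-01]), 'joint_velocities': array([ 0.00054629, -0.00190371, -0.00141028, -0.00054967,  0.00179504,
        0.00107201]), 'joint_torque': array([-8.99327024e-04, -4.40986276e+01, -1.77149588e+01,  6.33983128e-02,
        5.33900689e-02, -5.18328079e-05]), 'position': array([0.27266747, 0.56205639, 0.40390041]), 'tool_rot': array([ 2.23977201e-01,  9.74593926e-01, -8.69838021e-04, -3.68938422e-04]), 'ft_force': array([-0.35840521,  0.07864645, -0.13843335]), 'moment': array([ 0.01093718,  0.02912344, -0.01861412]), 'grip_force': 0.0, 'grip_width': 0.08717468072293177}
```

View pics/top0.png

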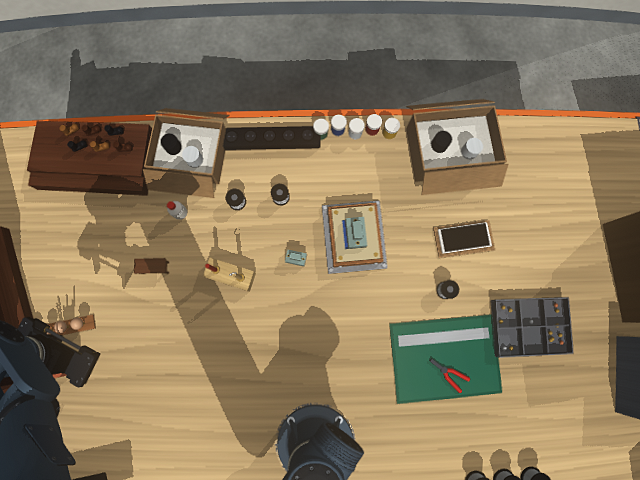

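View pics/side0.png

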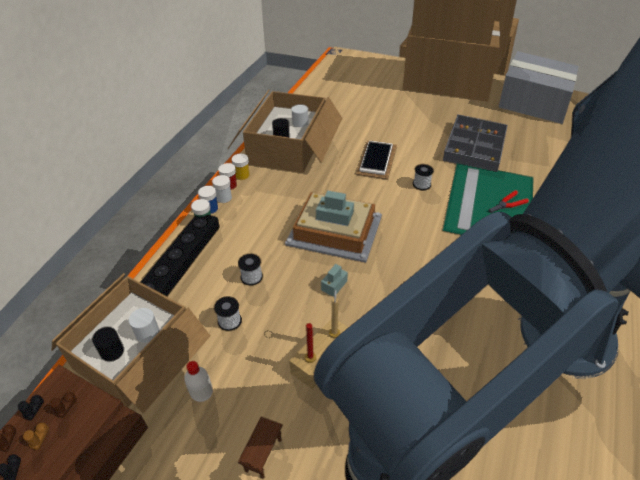

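```bash
cat >> h.py <<'E'
def cloud(c):
    v,u=np.mgrid[0:480,0:640]; uv=np.c_[u.ravel(),v.ravel()]
    return bydepth(c,uv).reshape(480,640,3)
E
python3 - <<'E'
from h import *
c=load('top'); im=c['pixels']; cv2.imwrite('pics/crop1.png',cv2.resize(im[190:310,185:400],None,fx=3.7,fy=3.7,interpolation=cv2.INTER_CUBIC))
P=cloud(c); Z=P[...,2]
hsv=cv2.cvtColor(im,cv2.COLOR_BGR2HSV)
def rect(m,n,box):
    u0,u1,v0,v1=box; b=np.zeros_like(m);b[v0:v1,u0:u1]=1; m=m&b
    p=P[m]; r=cv2.minAreaRect(p[:,:2].astype(np.float32)); print(n,len(p),'c',np.round(r[0],4),'s',np.round(r[1],4),'a',round(r[2],2),'z',np.median(p[:,2]).round(4),'mean',p.mean(0).round(4))
M=(315,395,190,280)
rect((Z>.004)&(Z<.02),'board',M); rect((Z>.046)&(Z<.065),'case+top',M)
rect((Z>.0525)&(Z<.06),'top',M)
rect((Z>.085),'lug',M); rect((Z>.068)&(Z<.085),'shoulder',M)
blue=(hsv[...,0]>100)&(hsv[...,0]<125)&(hsv[...,1]>150)
rect(blue,'blue',(335,365,205,265))
rect((Z>.038)&(Z<.052),'block',(195,262,240,295))
B=(195,262,215,295)
red=((hsv[...,0]<6)|(hsv[...,0]>174))&(hsv[...,1]>150)
rect(red&(Z>.055),'redhandle',B); rect((Z>.1)&~red,'other tall',B)
for u,v in((345,235),(342,235)):print(hsv[v,u])
c=load('side');im=c['pixels'];hsv=cv2.cvtColor(im,cv2.COLOR_BGR2HSV);P=cloud(c);Z=P[...,2]
red=((hsv[...,0]<6)|(hsv[...,0]>174))&(hsv[...,1]>150)
rect(red&(Z>.03),'redhandle side',(290,330,310,375))
E
```

```text
board 1195 c [ 0.5771 -0.126 ] s [0.231  0.2619] a 88.82 z 0.0095 mean [ 0.556  -0.1133  0.0094]
case+top 2328 c [ 0.5696 -0.1233] s [0.169  0.1385] a 4.14 z 0.0551 mean [ 0.5664 -0.1219  0.0547]
top 1544 c [ 0.5682 -0.1232] s [0.1654 0.137 ] a 4.16 z 0.0561 mean [ 0.5668 -0.1245  0.0561]
lug 225 c [ 0.4614 -0.0851] s [0.061  0.2741] a 68.95 z 0.1142 mean [ 0.5323 -0.1039  0.2921]
shoulder 364 c [ 0.5692 -0.1232] s [0.08   0.0509] a 4.29 z 0.0802 mean [ 0.5663 -0.1218  0.0798]
blue 26 c [ 0.5715 -0.0918] s [0.0752 0.0026] a 4.38 z 0.0504 mean [ 0.5716 -0.0916  0.0507]
block 829 c [0.4636 0.2323] s [0.1326 0.0566] a 71.99 z 0.0461 mean [0.4622 0.23   0.0462]
redhandle 27 c [0.4127 0.1302] s [0.3069 0.009 ] a 65.28 z 0.1439 mean [0.4689 0.2538 0.1658]
other tall 81 c [0.4176 0.1288] s [0.3084 0.0205] a 65.57 z 0.1513 mean [0.422  0.1459 0.5044]
[113 135 119]
[ 21  83 190]
redhandle side 162 c [0.4742 0.2694] s [0.0085 0.0111] a 11.8 z 0.113 mean [0.4737 0.2711 0.1102]
```

View pics/crop1.png

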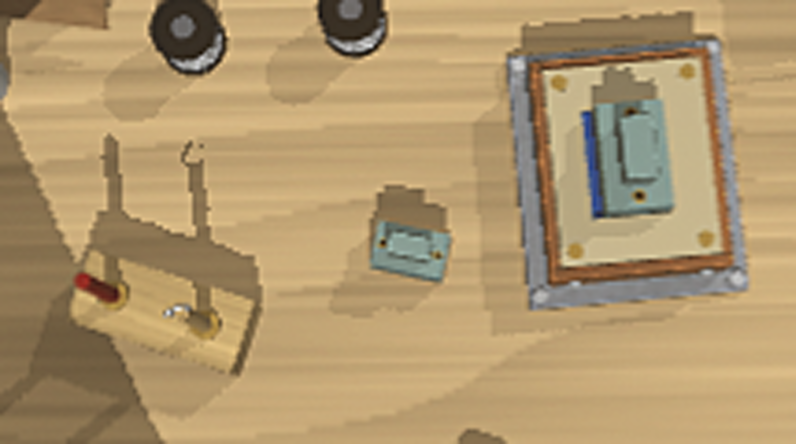

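Cap candidates are the block in the mould at top (355,236) and the small grey-green one at (295,255). I take the larger one in the mould, and the blue channel beside it at (344,235) confirms it. Red candidates are the handle in the block at (208,268), the glue cap (173,205), the pliers (450,375) and a jar lid (373,120). I take the handle in the block.

```bash
cat >> h.py <<'E'
def go(p,yaw,g=0.164):
    """world grasp point + yaw of tool y (deg) -> shift units, rotvec in tool axes"""
    s=get_obs(); r=R.from_quat(s['tool_rot']); y=np.array([np.cos(np.radians(yaw)),np.sin(np.radians(yaw)),0]); z=np.array([0,0,-1.])
    t=R.from_matrix(np.c_[np.cross(y,z),y,z]); 
    d=r.inv().apply(np.asarray(p)+[0,0,g]-s['position'])/.04
    print('t',round(s['time'],2),'go',d.round(3),(r.inv()*t).as_rotvec().round(4))
E
python3 -c "
from h import *
go([.4747,.2675,.24],-18)"
```

```text
t 0.1 go [-7.759e+00 -4.420e+00  3.000e-03] [-1.8000e-03  1.1000e-03  1.4332e+00]
```

move_arm(commands=[[[-7.76,-4.42,0,0,0,1.433],[-7.76,-4.42,0,0,0,1.433],[-7.76,-4.42,0,0,0,1.433],[-7.76,-4.42,0,0,0,1.433],[-7.76,-4.42,0,0,0,1.433],[-7.76,-4.42,0,0,0,1.433],[-7.76,-4.42,0,0,0,1.433],[-7.76,-4.42,0,0,0,1.433],[-7.76,-4.42,0,0,0,1.433],[-7.76,-4.42,0,0,0,1.433],[-7.76,-4.42,0,0,0,1.433],[-7.76,-4.42,0,0,0,1.433]]], claw=-1)

```text
time: 1.6
position: [0.4748, 0.2679, 0.4048]
tool_rot: [0.809, 0.588, -0.0, 0.0]
ft_force: [0.5, 0.7, -0.3]
grip_width: 0.0868
grip_force: 0.0
```

Run:
```python
from h import *
s=get_obs();print(s['position'],s['q'].round(3))
c=grab('wrist');im=c['pixels'];cv2.imwrite('pics/w1.png',im)
P=cloud(c);Z=P[...,2];hsv=cv2.cvtColor(im,cv2.COLOR_BGR2HSV)
red=((hsv[...,0]<6)|(hsv[...,0]>174))&(hsv[...,1]>150)&(Z<.16)
for lo,hi in((.06,.09),(.09,.12),(.12,.145),(.147,.155)):
    m=red&(Z>lo)&(Z<hi); 
    if m.sum(): p=P[m]; print(lo,m.sum(),p.mean(0).round(4),p.min(0).round(4),p.max(0).round(4))
m=(Z>.042)&(Z<.05)&(np.hypot(P[...,0]-.4636,P[...,1]-.2323)<.09)
r=cv2.minAreaRect(P[m][:,:2].astype(np.float32));print('block',r)
o,_=rays(c,[[320,240]]);print(o)
go([.4747,.2675,.118],-18)
```

```text
[0.47477992 0.26788956 0.40475307] [ 0.309  0.42   1.634 -0.     1.088  0.622]
0.06 228 [0.5856 0.3436 0.0823] [0.4743 0.2691 0.0603] [0.6521 0.392  0.09  ]
0.09 525 [0.6124 0.358  0.0967] [0.4736 0.2691 0.0901] [0.6636 0.3901 0.12  ]
0.12 129 [0.4789 0.272  0.1332] [0.4738 0.2688 0.1202] [0.4831 0.2733 0.145 ]
0.147 212 [0.4777 0.2681 0.1491] [0.4725 0.2624 0.1472] [0.4829 0.2731 0.1509]
block ((0.4676066040992737, 0.23712924122810364), (0.12029680609703064, 0.05622832477092743), 71.68331146240234)
[0.49789729 0.3359529  0.38410055]
t 1.65 go [-0.009  0.     3.069] [-0.      0.      0.0009]
```

View pics/w1.png

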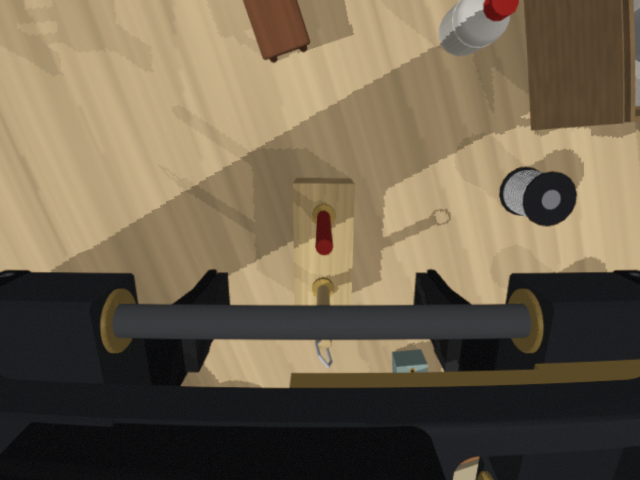

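move_arm(commands=[[[0,0.05,0.8,0,0,0],[0,0.05,1.6,0,0,0],[0,0.05,2.4,0,0,0],[0,0.05,3.07,0,0,0],[0,0.05,3.07,0,0,0],[0,0.05,3.07,0,0,0]]])

```text
time: 2.4
position: [0.4772, 0.2673, 0.2827]
tool_rot: [0.809, 0.588, 0.001, 0.0]
ft_force: [-0.1, 0.6, 0.2]
grip_width: 0.0871
grip_force: 0.0
```

move_arm(commands=[[[0,0,0,0,0,0],[0,0,0,0,0,0],[0,0,0,0,0,0],[0,0,0,0,0,0],[0,0,0,0,0,0],[0,0,0,0,0,0],[0,0,0,0,0,0]]], claw=1, squeeze=25)

```text
time: 3.28
position: [0.4768, 0.2671, 0.2819]
tool_rot: [0.809, 0.588, -0.0, -0.0]
ft_force: [-0.6, -0.5, 0.4]
grip_width: 0.0249
grip_force: 0.0
```

move_arm(commands=[[[0,0,0,0,0,0],[0,0,0,0,0,0],[0,0,0,0,0,0],[0,0,0,0,0,0]]])

```text
time: 3.78
position: [0.4768, 0.2671, 0.2819]
tool_rot: [0.809, 0.588, -0.0, -0.0]
ft_force: [0.1, -0.5, -0.5]
grip_width: 0.0115
grip_force: 25.0
```

```bash
python3 -c "
from h import *
s=get_obs();print(s['position'],s['ft_force'],s['grip_force'],s['grip_width'])"
```

```text
[0.47676267 0.26705427 0.28186752] [ 0.07229013 -0.51467176 -0.5249727 ] 24.99908096389845 0.011475215900249884
```

```bash
cat >> h.py <<'E'
YAW=np.radians(4.2); MC=np.array([.5694,-.1233,0])
def mw(p): return R.from_euler('z',YAW).apply(p)+MC
E
python3 -c "
from h import *
print(mw([-.032,.0295,.05]),mw([.032,.0295,.05]))
go(mw([-.032,.0295,.08])+[0,0,.108],-18)"
```

```text
[ 0.53532541 -0.09622285  0.05      ] [ 0.59915354 -0.0915356   0.05      ]
t 3.77 go [-8.186  4.198 -1.753] [-0.0002  0.0001  0.0001]
```

move_arm(commands=[[[0,0,-0.5,0,0,0],[0,0,-1.2,0,0,0],[0,0,-2.0,0,0,0],[-0.5,0.25,-2.6,0,0,0],[-1.5,0.77,-2.6,0,0,0],[-2.6,1.33,-2.6,0,0,0],[-3.7,1.9,-2.6,0,0,0],[-4.8,2.46,-2.6,0,0,0],[-5.9,3.03,-2.6,0,0,0],[-7.0,3.59,-2.6,0,0,0],[-7.8,4.0,-2.6,0,0,0],[-8.19,4.2,-2.4,0,0,0]]])

```text
time: 5.28
position: [0.5358, -0.0983, 0.3782]
tool_rot: [0.81, 0.587, 0.001, 0.001]
ft_force: [0.1, 0.6, -1.2]
grip_width: 0.0115
grip_force: 25.0
```

move_arm(commands=[[[0,0,0.4,0,0,0],[0,0,0.65,0,0,0],[0,0,0.65,0,0,0],[0,0,0.65,0,0,0]]])

```text
time: 5.78
position: [0.5355, -0.0958, 0.3522]
tool_rot: [0.809, 0.588, 0.0, 0.0]
ft_force: [0.4, 0.3, -0.7]
grip_width: 0.0117
grip_force: 25.0
```

Run:
```python
from h import *
s=get_obs();print(s['time'],s['position'],s['ft_force'],s['grip_force'])
c=grab('wrist');im=c['pixels'];cv2.imwrite('pics/w2.png',im)
go(mw([-.032,.0295,.08])+[0,0,.108],-18)
```

```text
5.775 [ 0.53552653 -0.09580186  0.35216717] [ 0.37994271  0.25512623 -0.6502606 ] 24.998635221272707
t 5.83 go [-0.01  -0.004  0.01 ] [ 0.0009 -0.      0.001 ]
```

View pics/w2.png

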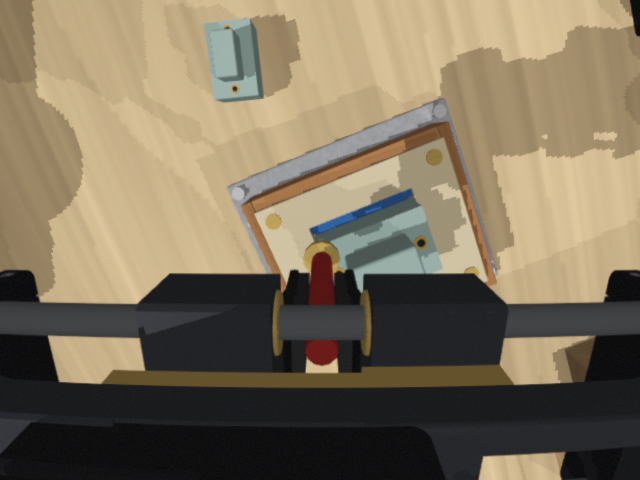

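Run:
```python
from h import *
c=load('wrist');im=c['pixels'];hsv=cv2.cvtColor(im,cv2.COLOR_BGR2HSV);P=cloud(c)
o,_=rays(c,[[320,240]]);print('cam',o)
m=((hsv[...,0]>100)&(hsv[...,0]<128)&(hsv[...,1]>120)).astype(np.uint8); m[:,:300]=0;m[:180]=0;m[250:]=0;m[:,430:]=0
v,u=np.nonzero(m);w=onplane(c,np.c_[u,v],.05)
q=R.from_euler('z',-YAW).apply(w-MC)
print(len(u),'mould frame',q.min(0).round(4),q.max(0).round(4),np.percentile(P[m>0][:,2],[5,50,95]))
for a,b in((-.03,-.02),(-.01,.01),(.02,.03),(.03,.04)):
    k=(q[:,0]>a)&(q[:,0]<b);
    if k.any(): print(a,np.percentile(q[k,1],[1,50,99]).round(4))
r=cv2.minAreaRect(w[:,:2].astype(np.float32));print('blue',r)
Z=P[...,2]
br=(hsv[...,0]>12)&(hsv[...,0]<30)&(hsv[...,1]>110);b=np.zeros_like(br);b[238:272,300:342]=1
k=br&b&(Z>.11)&(Z<.14);v,u=np.nonzero(k);p=P[k];print('collar px',len(u),u.min(),u.max(),v.min(),v.max(),p.mean(0),np.percentile(p,[2,98],0))
x=onplane(c,[[ (u.min()+u.max())/2,v.min()]],.122);print('front edge',x)
# handle at grip, top points
red=((hsv[...,0]<6)|(hsv[...,0]>174))&(hsv[...,1]>150);k=red&(np.arange(480)[:,None]<275);p=P[k];print('red low',p.mean(0))
# beige/case top rect
m=(Z>.052)&(Z<.06)&(np.hypot(P[...,0]-.57,P[...,1]+.12)<.12);p=P[m];print('top ymax/xmin edge',cv2.minAreaRect(p[:,:2].astype(np.float32)))
```

```text
cam [ 0.55865954 -0.02774464  0.33152412]
842 mould frame [-0.0385  0.0274  0.05  ] [0.0434 0.0337 0.05  ] [0.0478485  0.04933675 0.05058313]
-0.03 [0.0275 0.0306 0.0337]
-0.01 [0.0275 0.0305 0.0336]
0.02 [0.0276 0.0306 0.0337]
0.03 [0.0275 0.0307 0.0337]
blue ((0.569616973400116, -0.09262344986200333), (0.08186153322458267, 0.006325715687125921), 4.163797855377197)
collar px 542 304 338 241 271 [ 0.53771488 -0.09234432  0.12182983] [[ 0.52712242 -0.10324457  0.12002366]
 [ 0.54632578 -0.08540045  0.12575201]]
front edge [[ 0.54002683 -0.08513311  0.122     ]]
red low [ 0.53830593 -0.09086858  0.14526918]
top ymax/xmin edge ((0.571820080280304, -0.12160968035459518), (0.15016372501850128, 0.12053798884153366), 4.3146820068359375)
```

```bash
sed -i 's/MC=np.array.*/MC=np.array([.571,-.1223,0])/' h.py
python3 -c "
from h import *
go(mw([-.032,.0295,.0515])+[0,0,.108],-18)
go(mw([.032,.0295,.0515])+[0,0,.108],-18)"
```

```text
t 5.83 go [0.026 0.026 0.722] [ 0.0009 -0.      0.001 ]
t 5.83 go [0.629 1.508 0.723] [ 0.0009 -0.      0.001 ]
```

move_arm(commands=[[[0.025,0.025,0.0,0,0,0],[0.025,0.025,0.2,0,0,0],[0.025,0.025,0.4,0,0,0],[0.025,0.025,0.55,0,0,0],[0.025,0.025,0.65,0,0,0],[0.025,0.025,0.71,0,0,0],[0.025,0.025,0.71,0,0,0],[0.025,0.025,0.71,0,0,0]]])

```text
time: 6.82
position: [0.5367, -0.0958, 0.3237]
tool_rot: [0.809, 0.588, 0.0, 0.0]
ft_force: [-0.8, 0.5, -0.5]
grip_width: 0.0114
grip_force: 25.0
```

Run:
```python
from h import *
s=get_obs();print(s['time'],s['position'],s['ft_force'],s['grip_force'])
go(mw([-.032,.0295,.0515])+[0,0,.108],-18)
c=grab('wrist');im=c['pixels'];cv2.imwrite('pics/w3.png',cv2.resize(im[130:300,230:460],None,fx=3.4,fy=3.4))
c=grab('side');im=c['pixels'];cv2.imwrite('pics/s3.png',cv2.resize(im[170:260,280:390],None,fx=6,fy=6))
```

```text
6.825 [ 0.53674201 -0.09578997  0.32371696] [-0.75600707  0.52442089 -0.45469964] 24.998585893772542
t 6.83 go [ 0.015 -0.     0.005] [0.0004 0.     0.0001]
```

View pics/s3.png

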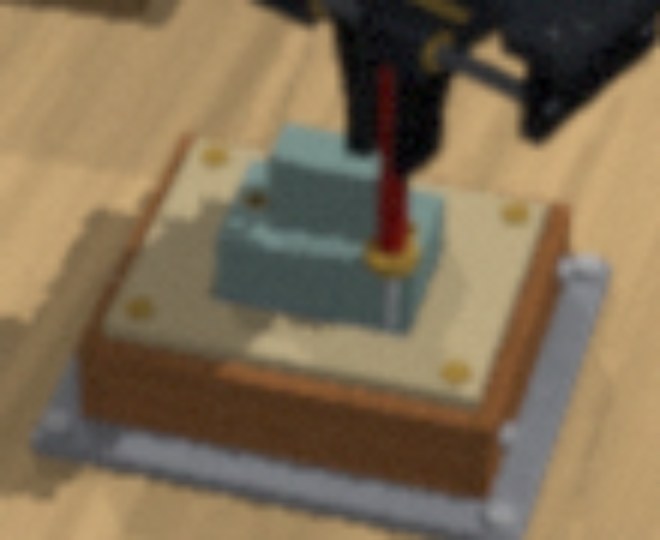

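move_arm(commands=[[[0.015,0,0.012,0,0,0],[0.04,0.057,0.012,0,0,0],[0.063,0.114,0.012,0,0,0],[0.086,0.171,0.012,0,0,0],[0.109,0.228,0.012,0,0,0],[0.132,0.285,0.012,0,0,0],[0.155,0.342,0.012,0,0,0],[0.178,0.399,0.012,0,0,0],[0.201,0.456,0.012,0,0,0],[0.224,0.513,0.012,0,0,0]]])

```text
time: 8.18
position: [0.5591, -0.0935, 0.3231]
tool_rot: [0.809, 0.588, 0.0, 0.0]
ft_force: [0.2, -0.2, -1.0]
grip_width: 0.0111
grip_force: 25.0
```

move_arm(commands=[[[0.023,0.057,0,0,0,0],[0.046,0.114,0,0,0,0],[0.07,0.171,0,0,0,0],[0.093,0.228,0,0,0,0],[0.116,0.285,0,0,0,0],[0.139,0.342,0,0,0,0],[0.162,0.399,0,0,0,0],[0.186,0.456,0,0,0,0],[0.209,0.513,0,0,0,0]]])

```text
time: 9.3
position: [0.5812, -0.0919, 0.323]
tool_rot: [0.809, 0.588, -0.0, -0.0]
ft_force: [0.4, 0.3, -0.0]
grip_width: 0.011
grip_force: 25.0
```

```bash
python3 -c "
from h import *
s=get_obs();print(s['time'],s['position'],s['ft_force'],s['grip_width'], R.from_euler('z',-YAW).apply(s['position']-MC))
go(mw([.032,.0295,.0513])+[0,0,.108],-18)"
```

```text
9.3 [ 0.5812041  -0.09191648  0.32303667] [ 0.36405461  0.27500549 -0.01464362] 0.010966210829305349 [0.01240193 0.02955459 0.32303667]
t 9.3 go [ 0.184  0.454 -0.007] [-0.0001  0.      0.0002]
```

move_arm(commands=[[[0.023,0.057,0,0,0,0],[0.046,0.114,0,0,0,0],[0.07,0.171,0,0,0,0],[0.093,0.228,0,0,0,0],[0.116,0.285,0,0,0,0],[0.139,0.342,0,0,0,0],[0.162,0.399,0,0,0,0],[0.186,0.456,0,0,0,0],[0.186,0.456,0,0,0,0],[0.186,0.456,0,0,0,0],[0.186,0.456,0,0,0,0]]])

```text
time: 10.68
position: [0.6006, -0.0905, 0.3231]
tool_rot: [0.809, 0.588, -0.0, -0.0]
ft_force: [0.6, -0.1, -0.6]
grip_width: 0.0111
grip_force: 25.0
```

```bash
python3 -c "
from h import *
s=get_obs();print(s['time'],s['position'],s['ft_force'],s['grip_width'], R.from_euler('z',-YAW).apply(s['position']-MC))
c=grab('side');im=c['pixels'];cv2.imwrite('pics/s4.png',cv2.resize(im[170:260,280:390],None,fx=6,fy=6))
go(np.array([.4768,.2671,.1179+.06]),-18)"
```

```text
10.675 [ 0.60058907 -0.09050123  0.32305195] [ 0.62040688 -0.09605832 -0.55239536] 0.011116810423384868 [0.0318385  0.02954633 0.32305195]
t 10.72 go [ 7.547 -5.705 -0.47 ] [-0.0001  0.      0.0002]
```

View pics/s4.png

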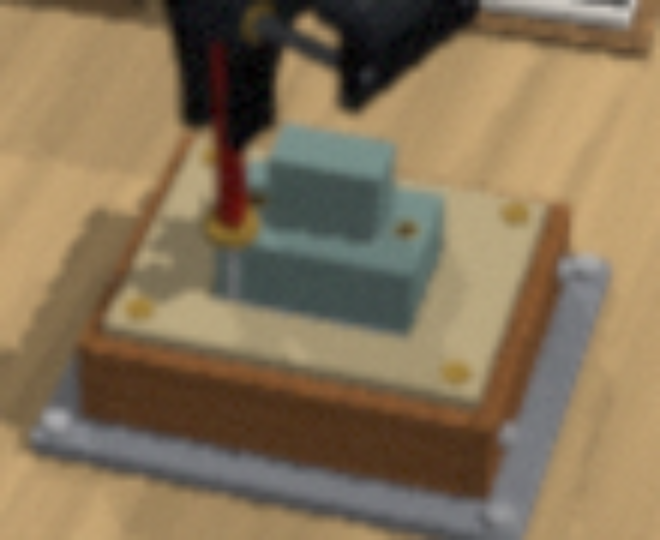

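move_arm(commands=[[[0,0,-0.5,0,0,0],[0,0,-1.1,0,0,0],[0.4,-0.3,-1.5,0,0,0],[1.2,-0.9,-1.5,0,0,0],[2.1,-1.59,-1.5,0,0,0],[3.0,-2.27,-1.5,0,0,0],[3.9,-2.95,-1.5,0,0,0],[4.8,-3.63,-1.5,0,0,0],[5.7,-4.31,-1.5,0,0,0],[6.6,-4.99,-1.5,0,0,0],[7.2,-5.44,-1.5,0,0,0],[7.55,-5.7,-1.3,0,0,0]]])

```text
time: 12.22
position: [0.4755, 0.2691, 0.3754]
tool_rot: [0.808, 0.589, 0.0, 0.0]
ft_force: [0.9, -0.0, -0.4]
grip_width: 0.0115
grip_force: 25.0
```

move_arm(commands=[[[0,0,0.4,0,0,0],[0,0,0.8,0,0,0],[0,0,0.8,0,0,0],[0,0,0.8,0,0,0]]])

```text
time: 12.72
position: [0.4774, 0.2668, 0.343]
tool_rot: [0.809, 0.588, -0.0, 0.0]
ft_force: [0.5, 0.7, -0.3]
grip_width: 0.0114
grip_force: 25.0
```

Run:
```python
from h import *
s=get_obs();print(s['time'],s['position'])
go(np.array([.4768,.2671,.1184]),-18)
c=grab('wrist');im=c['pixels'];hsv=cv2.cvtColor(im,cv2.COLOR_BGR2HSV);P=cloud(c);Z=P[...,2]
m=(Z>.042)&(Z<.05)&(np.hypot(P[...,0]-.465,P[...,1]-.235)<.09)
print('block',m.sum(),cv2.minAreaRect(P[m][:,:2].astype(np.float32)))
k=(Z>.1)&(Z<.125)&(np.hypot(P[...,0]-.477,P[...,1]-.267)<.02);p=P[k];print('collar',k.sum(),p.mean(0),p.min(0),p.max(0))
cv2.imwrite('pics/w5.png',im[120:400,180:460])
c=grab('side');cv2.imwrite('pics/s5.png',cv2.resize(c['pixels'][300:400,260:380],None,fx=5,fy=5))
```

```text
12.725 [0.4774237  0.2668429  0.34303298]
t 12.72 go [ 1.000e-03 -1.700e-02  1.516e+00] [ 0.      0.     -0.0006]
block 4526 ((0.4747498631477356, 0.2587418556213379), (0.07485740631818771, 0.05614987388253212), 71.5970687866211)
collar 690 [0.47984213 0.2706278  0.11344672] [0.46802354 0.25743122 0.1069    ] [0.48925544 0.27762487 0.1248311 ]
```

View pics/s5.png

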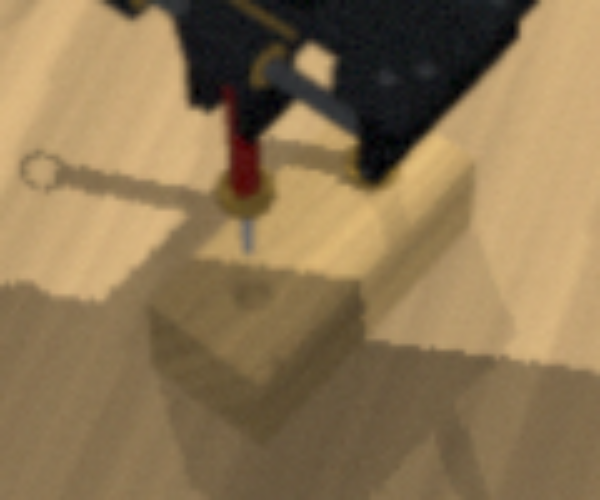

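The side crop shows the tip at (249,250) straight above the hole at (252,293), so I lower it.

move_arm(commands=[[[0,-0.01,0.3,0,0,0],[0,-0.01,0.6,0,0,0],[0,-0.01,0.85,0,0,0],[0,-0.01,1.1,0,0,0],[0,-0.01,1.3,0,0,0],[0,-0.01,1.45,0,0,0],[0,-0.01,1.51,0,0,0],[0,-0.01,1.51,0,0,0]]])

```text
time: 13.82
position: [0.4768, 0.2673, 0.2826]
tool_rot: [0.809, 0.588, 0.0, 0.0]
ft_force: [-0.1, -0.1, -1.3]
grip_width: 0.0114
grip_force: 25.0
```

```bash
python3 -c "
from h import *
s=get_obs();print(s['time'],s['position'],s['ft_force'],s['moment'])"
```

```text
13.825 [0.47677371 0.2673121  0.28263593] [-0.11036734 -0.0826588  -1.29172159] [-0.10276109  0.05778205 -0.01488682]
```

Inserted freely. Release.

move_arm(commands=[[[0,0,0,0,0,0],[0,0,0,0,0,0],[0,0,0,0,0,0],[0,0,0,0,0,0],[0,0,0,0,0,0],[0,0,0,0,0,0],[0,0,0,0,0,0],[0,0,0,0,0,0]]], claw=-1)

```text
time: 14.82
position: [0.4767, 0.2673, 0.2827]
tool_rot: [0.809, 0.588, -0.0, -0.0]
ft_force: [0.2, -0.6, -0.1]
grip_width: 0.0824
grip_force: 0.0
```

move_arm(commands=[[[0,0,-0.4,0,0,0],[0,0,-1.2,0,0,0],[0,0,-2.2,0,0,0],[0,0,-3.0,0,0,0],[0,0,-3.0,0,0,0]]])

```text
time: 15.45
position: [0.4774, 0.2676, 0.4065]
tool_rot: [0.809, 0.588, 0.004, 0.001]
ft_force: [-0.6, 0.3, -0.1]
grip_width: 0.0873
grip_force: 0.0
```

Run:
```python
from h import *
c=grab('wrist');im=c['pixels'];hsv=cv2.cvtColor(im,cv2.COLOR_BGR2HSV);P=cloud(c);Z=P[...,2]
k=(Z>.06)&(Z<.2)&(np.hypot(P[...,0]-.477,P[...,1]-.267)<.02);print('tool top',P[k].max(0))
k&=Z>.147;print(P[k].mean(0))
go(mw([0,0,.102+.1]),4.2-90)
```

```text
tool top [0.4841721  0.27350367 0.1511598 ]
[0.4784171  0.26784296 0.14910879]
t 15.5 go [-8.539  5.246  0.963] [ 0.0015 -0.0039  1.1836]
```

move_arm(commands=[[[-0.9,0.55,0,0,0,0.11],[-1.9,1.17,0,0,0,0.24],[-2.9,1.78,0,0,0,0.4],[-3.9,2.4,0.1,0,0,0.55],[-4.9,3.0,0.2,0,0,0.7],[-5.9,3.63,0.4,0,0,0.85],[-6.9,4.24,0.6,0,0,1.0],[-7.8,4.8,0.8,0,0,1.12],[-8.3,5.1,0.96,0,0,1.18],[-8.54,5.25,0.96,0,0,1.184],[-8.54,5.25,0.96,0,0,1.184],[-8.54,5.25,0.96,0,0,1.184]]])

```text
time: 17.0
position: [0.5707, -0.1211, 0.3645]
tool_rot: [0.999, 0.037, -0.0, -0.0]
ft_force: [-0.7, -0.3, 0.5]
grip_width: 0.087
grip_force: 0.0
```

Run:
```python
from h import *
s=get_obs();print(s['time'],s['position'],s['q'].round(3))
c=grab('wrist');P=cloud(c);Z=P[...,2]
o,_=rays(c,[[320,240]]);print(o)
for lo,hi in((.11,.118),(.076,.084),(.052,.06)):
    m=(Z>lo)&(Z<hi)&(np.hypot(P[...,0]-.571,P[...,1]+.122)<.1);print(lo,m.sum(),cv2.minAreaRect(P[m][:,:2].astype(np.float32)))
go(mw([0,0,.102]),4.2-90)
```

```text
17.0 [ 0.57067929 -0.1211483   0.36449058] [-0.401  0.521  1.58   0.     1.041  1.095]
[ 0.64284602 -0.11546376  0.34383621]
0.11 2508 ((0.5722545385360718, -0.1215064525604248), (0.046285469084978104, 0.02394995093345642), 4.957761287689209)
0.076 4433 ((0.5715907216072083, -0.12156384438276291), (0.08018170297145844, 0.05018376559019089), 4.050095081329346)
0.052 18170 ((0.5754233002662659, -0.12121745944023132), (0.14241701364517212, 0.12087222188711166), 4.196491241455078)
t 17.05 go [0.005 0.032 2.465] [-0.0004  0.0001  0.0015]
```

move_arm(commands=[[[0,0.02,0.7,0,0,0],[0,0.02,1.4,0,0,0],[0,0.02,2.0,0,0,0],[0,0.02,2.35,0,0,0],[0,0.02,2.46,0,0,0],[0,0.02,2.46,0,0,0],[0,0.02,2.46,0,0,0]]])

```text
time: 17.92
position: [0.5714, -0.1233, 0.2668]
tool_rot: [0.999, 0.036, 0.001, 0.0]
ft_force: [0.3, -0.7, 0.7]
grip_width: 0.0871
grip_force: 0.0
```

move_arm(commands=[[[0,0,0,0,0,0],[0,0,0,0,0,0],[0,0,0,0,0,0],[0,0,0,0,0,0],[0,0,0,0,0,0],[0,0,0,0,0,0],[0,0,0,0,0,0],[0,0,0,0,0,0],[0,0,0,0,0,0],[0,0,0,0,0,0]]], claw=1, squeeze=60)

```text
time: 19.18
position: [0.5709, -0.1226, 0.2658]
tool_rot: [0.999, 0.036, -0.0, -0.001]
ft_force: [0.9, 5.3, 1.5]
grip_width: 0.0236
grip_force: 60.0
```

```bash
python3 -c "
from h import *
s=get_obs();print(s['time'],s['position'],s['ft_force'],s['moment'],s['grip_force'],s['grip_width'])
go(mw([0,0,.102]),4.2-90)"
```

```text
19.175 [ 0.57093855 -0.12260473  0.26582941] [0.90748487 5.25843853 1.52200272] [ 0.81059636  0.00166009 -0.0034647 ] 59.99806618317962 0.023638241555152092
t 19.18 go [ 0.002 -0.007 -0.004] [-0.0014  0.0002 -0.0009]
```

```bash
cat > rock.py <<'E'
import numpy as np
# 2-D (y left, z up) in mould frame, mm; tilt a: + to the left
def rot(a): return np.array([[np.cos(a),np.sin(a)],[-np.sin(a),np.cos(a)]])
p=np.array([0,102+164.]); a=0.; off=lambda:None
for tgt,side,n in((.09,1,6),(-.09,-1,10),(.09,1,10),(0,-1,6)):
    piv=np.array([25*side,46.5]); p0,a0=p.copy(),a
    print('phase to',tgt)
    for k in range(1,n+1):
        da=(tgt-a0)*k/n
        q=piv+rot(da)@(p0-piv); d=rot(a0).T@(q-p0)/40
        print([0,round(-d[0],3),round(-d[1],3),round(-da,3),0,0],end=', ')
    p,a=q,tgt; c=p-rot(a)@np.array([0,230.]); print('\n cap bottom',c.round(1))
E
python3 rock.py
```

```text
phase to 0.09
[0, np.float64(-0.082), np.float64(-0.009), -0.015, 0, 0], [0, np.float64(-0.165), np.float64(-0.016), -0.03, 0, 0], [0, np.float64(-0.247), np.float64(-0.023), -0.045, 0, 0], [0, np.float64(-0.33), np.float64(-0.028), -0.06, 0, 0], [0, np.float64(-0.413), np.float64(-0.031), -0.075, 0, 0], [0, np.float64(-0.496), np.float64(-0.034), -0.09, 0, 0], 
 cap bottom [-0.8 38.3]
phase to -0.09
[0, np.float64(0.101), np.float64(-0.01), 0.018, 0, 0], [0, np.float64(0.202), np.float64(-0.019), 0.036, 0, 0], [0, np.float64(0.303), np.float64(-0.025), 0.054, 0, 0], [0, np.float64(0.404), np.float64(-0.03), 0.072, 0, 0], [0, np.float64(0.506), np.float64(-0.033), 0.09, 0, 0], [0, np.float64(0.607), np.float64(-0.034), 0.108, 0, 0], [0, np.float64(0.709), np.float64(-0.034), 0.126, 0, 0], [0, np.float64(0.81), np.float64(-0.031), 0.144, 0, 0], [0, np.float64(0.911), np.float64(-0.027), 0.162, 0, 0], [0, np.float64(1.013), np.float64(-0.021), 0.18, 0, 0], 
 cap bottom [ 0.2 42.7]
phase to 0.09
[0, np.float64(-0.103), np.float64(-0.01), -0.018, 0, 0], [0, np.float64(-0.206), np.float64
[... 189 characters left out ...]
09, 0, 0], [0, np.float64(-0.619), np.float64(-0.034), -0.108, 0, 0], [0, np.float64(-0.723), np.float64(-0.033), -0.126, 0, 0], [0, np.float64(-0.826), np.float64(-0.031), -0.144, 0, 0], [0, np.float64(-0.93), np.float64(-0.026), -0.162, 0, 0], [0, np.float64(-1.033), np.float64(-0.02), -0.18, 0, 0], 
 cap bottom [-0.  47.2]
phase to 0
[0, np.float64(0.087), np.float64(-0.009), 0.015, 0, 0], [0, np.float64(0.175), np.float64(-0.016), 0.03, 0, 0], [0, np.float64(0.263), np.float64(-0.022), 0.045, 0, 0], [0, np.float64(0.35), np.float64(-0.027), 0.06, 0, 0], [0, np.float64(0.438), np.float64(-0.03), 0.075, 0, 0], [0, np.float64(0.526), np.float64(-0.032), 0.09, 0, 0], 
 cap bottom [-0.2 49.5]
```

move_arm(commands=[[[0,-0.055,-0.006,-0.01,0,0],[0,-0.11,-0.011,-0.02,0,0],[0,-0.165,-0.016,-0.03,0,0],[0,-0.22,-0.02,-0.04,0,0],[0,-0.275,-0.025,-0.05,0,0],[0,-0.33,-0.028,-0.06,0,0]]])

```text
time: 19.92
position: [0.5699, -0.1095, 0.2666]
tool_rot: [0.999, 0.036, 0.001, 0.029]
ft_force: [1.7, 6.2, -1.2]
grip_width: 0.0234
grip_force: 60.4
```

```bash
python3 -c "
from h import *
s=get_obs();print(s['time'],s['position'],s['ft_force'],s['moment'],s['grip_force'],s['grip_width'],R.from_quat(s['tool_rot']).as_matrix()[:,2])"
```

```text
19.925 [ 0.56992579 -0.10950404  0.26660291] [ 1.73815402  6.21468891 -1.16969983] [ 2.32561554 -0.06379366 -0.06853232] 60.37412750534713 0.02336704620749034 [ 0.00397001 -0.05885245 -0.9982588 ]
```

move_arm(commands=[[[0,-0.055,-0.003,-0.01,0,0],[0,-0.11,-0.005,-0.02,0,0],[0,-0.165,-0.007,-0.03,0,0],[0,-0.165,-0.007,-0.03,0,0],[0,-0.165,-0.007,-0.03,0,0]]])

```text
time: 20.55
position: [0.5694, -0.103, 0.2669]
tool_rot: [0.998, 0.036, 0.002, 0.045]
ft_force: [1.9, 5.5, -0.7]
grip_width: 0.0235
grip_force: 60.3
```

```bash
cat > chk.py <<'E'
from h import *
s=get_obs();print(s['time'],s['position'],s['ft_force'],s['moment'],s['grip_width'],R.from_quat(s['tool_rot']).as_matrix()[:,2])
c=grab('wrist');P=cloud(c);Z=P[...,2];q=R.from_euler('z',-YAW).apply((P-MC).reshape(-1,3)).reshape(P.shape)
# shoulder plane on the far part of the cap (x 26..38)
m=(q[...,0]>.026)&(q[...,0]<.037)&(abs(q[...,1])<.022)&(Z>.07)&(Z<.12);p=q[m]
A=np.c_[p,np.ones(len(p))];k=np.linalg.lstsq(A[:,[0,1,3]],p[:,2],rcond=None)[0];print(m.sum(),'cap tilt left',-np.arctan(k[1]),'shoulder z at y=0',k[2]+.03*k[0], 'cap z',k[2]+.03*k[0]-.044)
E
python3 chk.py; python3 -c "
from h import *
c=load('wrist');cv2.imwrite('pics/w6.png',c['pixels'])"
```

```text
20.55 [ 0.56943917 -0.10295989  0.266909  ] [ 1.93876672  5.4795389  -0.73287914] [2.14833032 0.07061108 0.03760105] 0.023456929704799453 [ 0.00640794 -0.08874105 -0.99603412]
2249 cap tilt left 0.07865896048439171 shoulder z at y=0 0.08154620421421753 cap z 0.03754620421421753
```

View pics/w6.png

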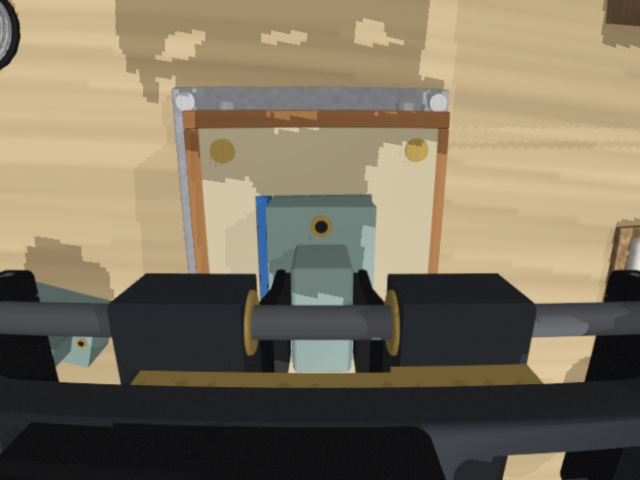

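move_arm(commands=[[[0,0.101,-0.01,0.018,0,0],[0,0.202,-0.019,0.036,0,0],[0,0.303,-0.025,0.054,0,0],[0,0.404,-0.03,0.072,0,0],[0,0.506,-0.033,0.09,0,0],[0,0.607,-0.034,0.108,0,0],[0,0.709,-0.034,0.126,0,0],[0,0.81,-0.031,0.144,0,0],[0,0.911,-0.027,0.162,0,0],[0,1.013,-0.021,0.18,0,0],[0,1.013,-0.021,0.18,0,0],[0,1.013,-0.021,0.18,0,0]]])

```text
time: 22.1
position: [0.5723, -0.1429, 0.2708]
tool_rot: [0.998, 0.037, -0.002, -0.046]
ft_force: [2.4, 8.1, -4.2]
grip_width: 0.0233
grip_force: 60.0
```

```bash
python3 chk.py
```

```text
22.1 [ 0.57234413 -0.14288956  0.27077794] [ 2.39588439  8.057374   -4.2126742 ] [ 1.157804   -0.51553335 -0.08081055] 0.023254995257211655 [-0.00753636  0.09136724 -0.99578875]
2224 cap tilt left -0.08783656835062348 shoulder z at y=0 0.08554084006070234 cap z 0.04154084006070234
```

move_arm(commands=[[[0,-0.103,-0.01,-0.018,0,0],[0,-0.206,-0.019,-0.036,0,0],[0,-0.309,-0.025,-0.054,0,0],[0,-0.413,-0.03,-0.072,0,0],[0,-0.516,-0.033,-0.09,0,0],[0,-0.619,-0.034,-0.108,0,0],[0,-0.723,-0.033,-0.126,0,0],[0,-0.826,-0.031,-0.144,0,0],[0,-0.93,-0.026,-0.162,0,0],[0,-1.033,-0.02,-0.18,0,0],[0,-1.033,-0.02,-0.18,0,0]]])

```text
time: 23.52
position: [0.5693, -0.1024, 0.2762]
tool_rot: [0.998, 0.037, 0.001, 0.046]
ft_force: [1.0, 4.9, -2.6]
grip_width: 0.0236
grip_force: 60.0
```

```bash
python3 chk.py
```

```text
23.525 [ 0.56933216 -0.10243838  0.27622462] [ 0.95029933  4.87116458 -2.59031979] [ 0.77413938  0.05038276 -0.10313824] 0.02357094420637238 [ 0.00630894 -0.09144797 -0.99578987]
2246 cap tilt left 0.09104781860323082 shoulder z at y=0 0.09101323223939373 cap z 0.04701323223939373
```

move_arm(commands=[[[0,0.087,-0.009,0.015,0,0],[0,0.175,-0.016,0.03,0,0],[0,0.263,-0.022,0.045,0,0],[0,0.35,-0.027,0.06,0,0],[0,0.438,-0.03,0.075,0,0],[0,0.526,-0.032,0.09,0,0],[0,0.526,-0.032,0.09,0,0]]])

```text
time: 24.45
position: [0.5709, -0.1237, 0.2798]
tool_rot: [0.999, 0.036, -0.0, -0.001]
ft_force: [0.6, 6.9, -0.6]
grip_width: 0.0235
grip_force: 60.0
```

move_arm(commands=[[[0,0,-0.06,0,0,0],[0,0,-0.12,0,0,0],[0,0,-0.2,0,0,0],[0,0,-0.3,0,0,0],[0,0,-0.4,0,0,0],[0,0,-0.5,0,0,0],[0,0,-0.6,0,0,0],[0,0,-0.66,0,0,0],[0,0,-0.66,0,0,0],[0,0,-0.66,0,0,0],[0,0,-0.66,0,0,0],[0,0,-0.66,0,0,0]]])

```text
time: 25.95
position: [0.571, -0.1235, 0.3053]
tool_rot: [0.999, 0.036, -0.0, -0.0]
ft_force: [0.6, -0.3, -1.8]
grip_width: 0.0237
grip_force: 60.0
```

```bash
python3 chk.py;python3 -c "
from h import *
c=grab('side');cv2.imwrite('pics/s7.png',cv2.resize(c['pixels'][130:400,180:440],None,fx=2.2,fy=2.2))"
```

```text
25.95 [ 0.57099855 -0.1234977   0.30528293] [ 0.55090556 -0.32807219 -1.80260747] [-0.0714007  0.1600462 -0.0045543] 0.02368535623622232 [-2.77925401e-04  1.26570371e-04 -9.99999953e-01]
2056 cap tilt left -0.0009893451157401258 shoulder z at y=0 0.11881841362319606 cap z 0.07481841362319606
```

View pics/s7.png

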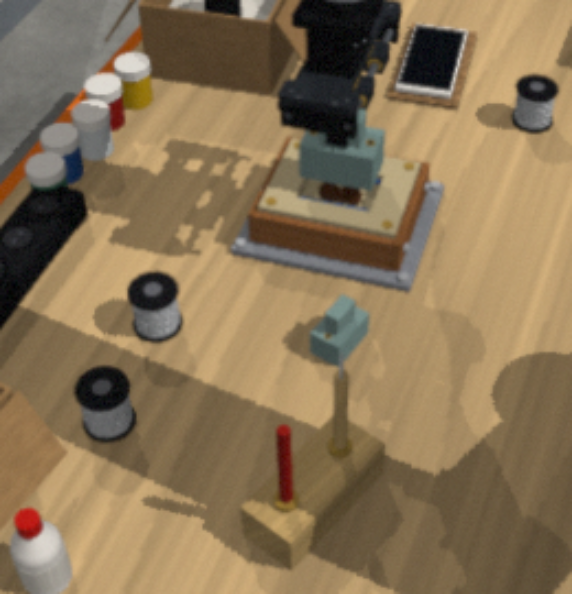

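The cap is clear of the mould and level, about 19 mm above it (crop 340,155). The red tool stands in its hole (285,490).

```bash
python3 -c "
from rig import *
print(hand_in())"
```

```text
the job is handed in; nothing more can be done
None
```

The job is handed in: the tip ran the full channel, the seam tool is back in its hole, and the cap was rocked about 5° each way and is held level about 19 mm above the mould. It took about 26 s of the 72 s limit; `hand_in()` returned no verdict.

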